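Reset the tripped cut-out of a block heater

TASK

The block heater's over-temperature cut-out has tripped. With a bare fingertip, push the tab of the swing cover aside until the reset well is open, reach in and press the sunken reset key down until it snaps home and stays down, then push the cover shut again so that it covers the whole well. Only touch and push: do not pinch the tab, pick nothing up, and leave the vials in the block and the other things on the bench where they are.

Things in the scene. Friction and masses are not known exactly. Their poses are not given: they have to be found in the camera images.
- block_heater: white and grey dry-block heater, fixed, 210 (x) x 180 (y) x 78 mm. Origin: centre of its underside, on the bench; x points to its back, y to its left, front faces -x. Front half: flat control deck, top 70 mm high, x -105 to +3 mm, reset well at x -76, y -40. Behind: vial block, frame 76 mm high, vials to 92 mm. Flat display and membrane keys on the deck's left do nothing.
- well_mouth (a point): centre of the mouth of the round reset well in the heater's deck, at the height of its black rim (72 mm above the bench). The well is 44 mm in inner diameter and 22 mm deep, with a vertical axis.
- reset_key (a joint): travel of the reset key down into the well, m: 0 = tripped (popped out, so at the start), 0.006 = pressed home on a hard stop. Snap action: it resists with about 3.3 N at first, less as it goes down, snaps over at half travel and then stays down by itself.
- key_top (a point): centre of the flat top face of the round white reset key (25 mm diameter), on the well's axis. Tripped, it lies 12 mm below the well's rim (60 mm above the bench); pressed home, 18 mm below the rim (54 mm above the bench).
- reset_cover (a joint): angle of the flat grey swing cover about its vertical pivot, rad. 0 = shut on its stop, arm pointing to the heater's front; grows as it swings to the heater's left, stop at 1.3. At angle a the arm points along (-cos a, sin a) of the heater's x, y. Starts at 0 to 0.3. Stays where left; about 1 N on the tab moves it. Below 0.12 it covers the whole well, above 1.1 the well is wholly clear.
- cover_pivot (a point): the cover's pivot screw, 48 mm behind the well's centre. The point is 76 mm above the bench, level with the upper face of the cover's disc (56 mm diameter, 3 mm thick, centre 48 mm from the pivot); the screw stands 5 mm higher.
- cover_tab (a point): centre of the upright thumb tab on the cover, 66 mm from the pivot along the arm, 84 mm above the bench. The tab is a fin 18 mm long along the arm, 10 mm thick across it, 16 mm high above the disc (top 92 mm above the bench). Site axes: x from tab to pivot, y across the fin (to the heater's left when shut), z up.
- sample_vial_1: screw-capped sample vial, 24 mm diameter, 54 mm long, standing in a hole of the heater's aluminium block, 16 mm of it showing above the block; origin at the centre of its foot; bystander
- sample_vial_2: screw-capped sample vial, 24 mm diameter, 54 mm long, standing in a hole of the heater's aluminium block, 16 mm of it showing above the block; origin at the centre of its foot; bystander
- sample_vial_3: screw-capped sample vial, 24 mm diameter, 54 mm long, standing in a hole of the heater's aluminium block, 16 mm of it showing above the block; origin at the centre of its foot; bystander
- bench_pen: white marker pen with black cap, 135 mm long, 16 mm thick, lying on the bench close along the heater's left side; origin under its middle; bystander
- bench_forceps: steel forceps, 124 mm long, lying on the bench at the left; bystander
- bench_tally: round steel hand tally counter, 42 x 47 x 35 mm, at the right; bystander
- bench_cover_box: small clear-lidded box, 29 x 29 x 15 mm, on the bench close to the heater's right side; bystander
- bench_eyepiece: black spare eyepiece standing upright, 31 mm diameter, 44 mm high, right of the heater; bystander

How it is judged (in metres and radians):
On the way, in this order (a step that is already met when the one before it is completed fails the run):
1. the cover is swung off the well (value of joint reset_cover above 0.8 rad), for 0.1 s.
2. the reset key has snapped home (value of joint reset_key above 0.0045 m), for 0.2 s.
At the end, for the whole second after the job is handed in: The reset key is down (more than 4.5 of its 6 mm) and stays down, the cover is shut to within 0.12 rad of its stop (the well wholly covered) and at rest, the vials are within 10 mm and the other loose things within 20 mm of where they stood (value of joint reset_key above 0.0045 m and value of joint reset_cover below 0.12 rad and velocity of joint reset_cover between -0.05 and 0.05 rad/s and distance of each of bench_pen, bench_forceps, bench_tally, bench_cover_box, bench_eyepiece from where it was at the start of the episode below 0.02 m and distance of each of sample_vial_1, sample_vial_2, sample_vial_3 from where it was at the start of the episode below 0.01 m); the robot touches nothing.
It fails at once if the tab is pinched or pressed on both halves at once instead of being pushed from one side (contact force between the fingers and reset_cover_c4 above 3 N and contact force between the fingers and reset_cover_c5 above 3 N).
It fails at once if a vial in the block is lifted or knocked (moved 10 mm) (distance of any of sample_vial_1, sample_vial_2, sample_vial_3 from where it was at the start of the episode above 0.01 m).
It fails at once if a loose thing on the bench is picked up or pushed away (moved 20 mm) (distance of any of bench_pen, bench_forceps, bench_tally, bench_cover_box, bench_eyepiece from where it was at the start of the episode above 0.02 m).
It also fails if it takes over 51 s, if anything falls off the work surface, if the arm or the gripper's body presses on something with over 40 N, if the wrist force passes 120 N, or if a joint passes its speed limit or range.

ROBOT

A 6-joint arm with a two-finger parallel gripper is mounted at the origin on a cart in front of the work surface, level with it; the furniture and walls round the work are solid. World frame = base frame: x ahead of the robot, y to its left, z up, the work surface at z = 0. Lengths are in mm, angles in rad, forces in N, time in s.
With the tool pointing down it reaches from about 275 to 1000 mm from the base axis. Payload 8.4 kg.
Tool frame: the origin (TCP) lies midway between the tips of the shut fingers; the grasp point (between the pads) lies 19 mm behind it; z points along the fingers, y is the line along which they close (so a half turn about z gives the same grasp; the last joint's range is limited). The gripper opens to 85 mm and grips with 20 to 120 N. Pads are 22 mm wide; open, the fingers measure 114 mm over their backs; the gripper's body (76 mm by 85 mm) begins 54 mm behind the grasp point. The pads swing forward as they close: fully open they stand 13 mm farther back than shut.
Start: joints at [-1.246, 0.353, 1.633, -0, 1.155, -0.002], TCP at [200.632, -591.924, 231.281] pointing down, gripper open.
Joint ranges: [-2.63, 2.63], [-0.92, 2.1], [0.06, 2.66], [-1.3, 4.44], [0, 2.69], [-3.02, 3.02]. Speed limits (rad/s): [2.22, 2.22, 2.79, 3.14, 3.14, 3.14].

INTERFACE

Orientations are given as [roll, pitch, yaw] about the fixed x, y, z axes, in that order (R = Rz(yaw) Ry(pitch) Rx(roll)).
In Python, from rig import telemetry, optics, r gives the robot as it stands.
- The arm moves only by the tool play_rows, never from a script. Its arguments are lists of equal length, an entry for each row: "dp": the shift along the tool's x, y, z in units of 40 mm (1.0 is 40 mm), a list of three; "rot": the turn, a rotation vector about the tool's x, y, z in units of 6 degrees (1.0 is 6 degrees), a list of three. In form: {"dp": [[tx, ty, tz], ...], "rot": [[ax, ay, az], ...]}. A call has 1 to 5 rows; each row is the pose to reach, as a shift and turn from the pose commanded when the call began, along the tool's axes at that moment; what a row does not reach only later rows make up. A row lasts 1/12 s, in which the tool goes at most 41.7 mm and 7.16 degrees, less where a joint would pass 70% of its speed; a pose out of reach is approached as far as the arm can. A call with a gripper value outside its range is refused whole. "fingers" is the opening, from 0 (shut) to 1 (fully open), set as the call begins (left out, the last holds). The fingers move at their own pace and stop on an object; "grip_force" is the grip in N (left out, the last holds). Time passes only in rows, so rows that repeat a pose let the fingers close. It gives the time, the measured TCP pose, the force, the opening and the grip force at its end, in the units of the state.
- telemetry.sense(): the state, without advancing time (a new reading comes with each control period).
- optics.grab_frame(name): name is "scene" or "top" or "wrist"; returns a dict with "color" (420x560x3 uint8, red, green, blue), "mtx" (3x3 intrinsics, pixels), "D" ([k1, k2, p1, p2, k3] as OpenCV has them; the pictures are not rectified), "R" (3x3) and "t" (3): a world point X has camera coordinates R X + t; the wrist camera has in their place "mount" (4x4, takes a point from camera to tool coordinates, whose origin is the TCP and whose axes are the flange's). Camera axes: x right, y down, z forward; pixel columns grow to the right and rows downward; lengths in mm; the calibration is good to about 2 mm. A picture is of the moment at which its call begins: read the wrist's pose just before it. There is no depth.
- r.sign_off(): hands the job in; it is judged then, once.
The state is a dict: "clock": time; "qpos": joint angles; "qvel": joint speeds; "joint_efforts": joint torques, N m; "eef_pos": TCP position; "tcp_rot": TCP orientation; "contact_force": force on the tool from outside, world axes, zero at the start; "wrist_torque": the same for the moment, N m; "opening": opening from 0.0 (shut) to 1.0 (fully open); "grasp_force": force on a finger pad.
Only numpy, scipy, OpenCV 4.12 (cv2) and the standard library are available. Lean on these libraries where they do the work, as an engineer would, in place of code of your own. Each camera call takes 0.05 s, during which the arm holds its last target. There are 200 camera calls.

## Working session

There is one attempt and no reset: what is moved stays moved. The work goes in short steps, Python scripts to look and compute and a tool call to move; the robot and the scene stay as the last step left them, time stands still between calls to the robot, and variables do not carry over. Pictures are saved under pics/ and viewed, at most 10 in all, crops included, and the job is handed in when it is done.

Besides the shell and the picture viewer there is one more tool, called after "Emit:" by a JSON object that holds its "fn" and its "kwargs". play_rows: Moves the arm, as the interface text tells. Its arguments: {"type":"object","properties":{"dp":{"type":"array"},"rot":{"type":"array"},"fingers":{"type":"number"},"grip_force":{"type":"number"}},"required":["dp","rot"]}

```bash
mkdir -p pics; ls
python3 - <<'E'
from rig import telemetry, optics, r
import cv2, pickle
s=telemetry.sense(); print(s)
d={}
for n in("scene","top"):
    f=optics.grab_frame(n); d[n]=f; cv2.imwrite(f"pics/{n}0.png",f["color"][:,:,::-1])
    print(n,f["mtx"],f["D"],f["R"],f["t"])
pickle.dump(d,open("f0.pkl","wb"))
E
```

```text
pics
{'clock': 0.0, 'qpos': array([-1.24643106e+00,  3.53641484e-01,  1.63414175e+00,  3.28436024e-05,
        1.15518349e+00, -2.40186085e-03]), 'qvel': array([ 0.00278533, -0.00037395,  0.00022665, -0.00046677,  0.00020177,
       -0.00048427]), 'joint_efforts': array([-3.79795732e-03, -6.05252981e+01, -3.42067587e+01, -1.77657371e-04,
        9.45191598e-03,  2.04284657e-05]), 'eef_pos': array([ 200.47169952, -591.47530795,  230.56257639]), 'tcp_rot': array([-3.14021866e+00, -3.33295849e-05,  3.26753820e-01]), 'contact_force': array([ 0.13407148, -1.11820175, -0.75186459]), 'wrist_torque': array([-0.04904669,  0.00678768, -0.02785456]), 'grasp_force': 0.0, 'opening': 0.9991159463476875}
scene [[453.66216567   0.         273.53890546]
 [  0.         453.66216567 207.9622306 ]
 [  0.           0.           1.        ]] [-0.1408638  0.         0.         0.         0.       ] [[-0.60300391 -0.79773751 -0.00106775]
 [-0.39908453  0.30282345 -0.8654649 ]
 [ 0.69073716 -0.5214526  -0.50096842]] [289.20232703 278.51858459 843.08170473]
top [[448.87229022   0.         277.92818201]
 [  0.         448.87229022 204.08741541]
 [  0.           0.           1.        ]] [-0.00230933  0.          0.          0.          0.        ] [[ 0.01597876 -0.99983328 -0.00883639]
 [-0.99362467 -0.0148919  -0.11175083]
 [ 0.11160061  0.01056569 -0.99369697]] [ -43.74602615  521.02636568 1312.00257818]
```

View pics/scene0.png

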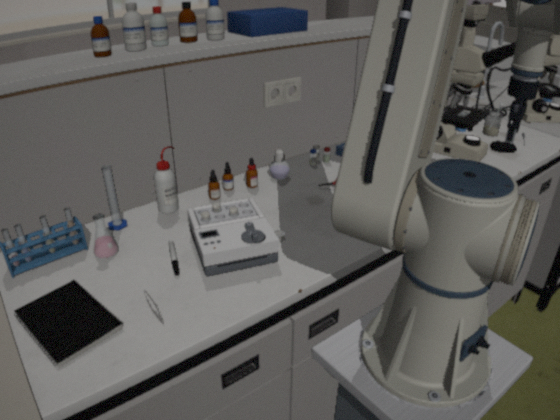

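View pics/top0.png

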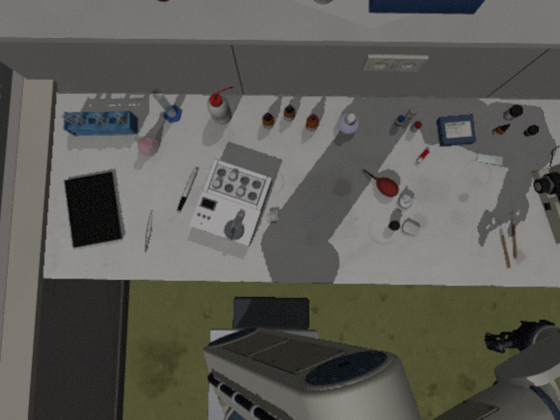

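The scene view shows the heater at about (232,235) with the cover at (252,235). In the top view the heater is at about (232,203) and the cover at (236,225). I'll crop both to get pixel-precise features.

Run:
```python
import cv2,pickle,numpy as np
d=pickle.load(open("f0.pkl","rb"))
def crop(n,x,y,w,h,k):
    c=d[n]["color"][y:y+h,x:x+w,::-1]
    c=cv2.resize(c,None,fx=k,fy=k,interpolation=cv2.INTER_CUBIC)
    c=np.clip(c*1.5,0,255).astype(np.uint8)
    for i in range(0,w,10): cv2.line(c,(i*k,0),(i*k,4 if i%50 else 12),(0,0,255),1);cv2.putText(c,str(x+i),(i*k,20),0,.3,(0,0,255))
    for i in range(0,h,10): cv2.putText(c,str(y+i),(0,i*k+4),0,.3,(0,0,255))
    return c
a=crop("top",180,150,100,100,5); b=crop("scene",180,190,100,85,5)
c=np.zeros((500,800,3),np.uint8)
a=cv2.resize(a,(400,400),interpolation=cv2.INTER_AREA);b=cv2.resize(b,(400,340))
cv2.imwrite("pics/c_top.png",crop("top",180,150,100,100,6)); cv2.imwrite("pics/c_sc.png",crop("scene",180,190,100,85,7))
```

```text
(no output)
```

View pics/c_top.png

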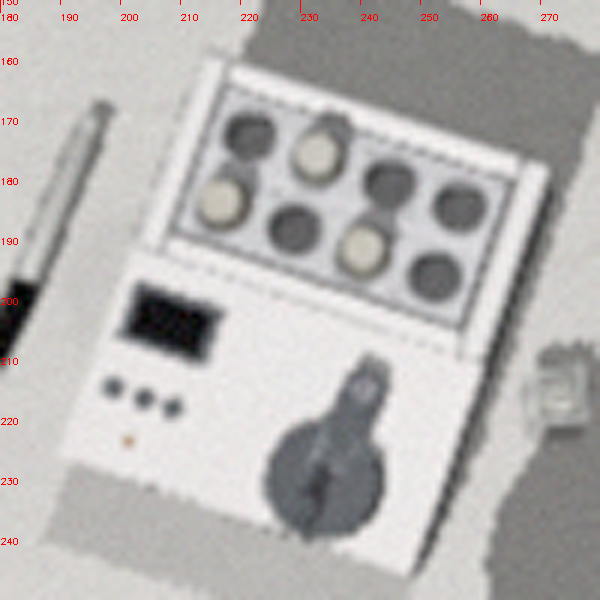

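View pics/c_sc.png

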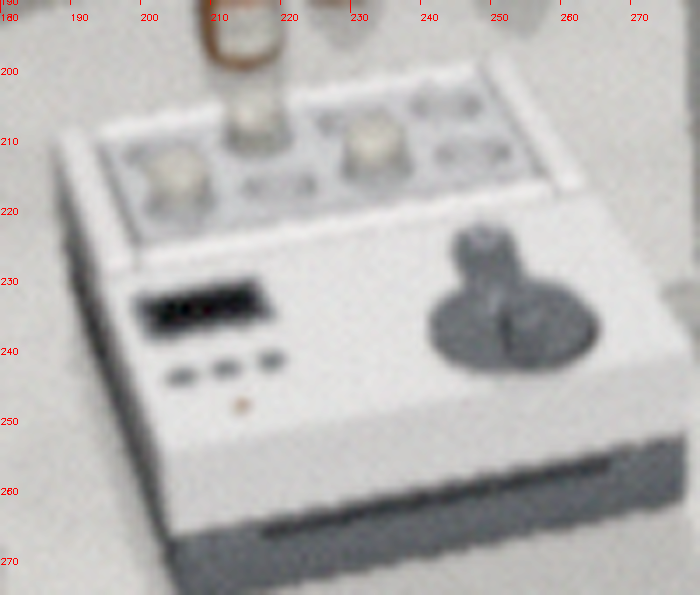

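```bash
cat > h.py <<'E'
import cv2,pickle,numpy as np
def ray(f,p):
    u=cv2.undistortPoints(np.array([[p]],float),f["mtx"],f["D"])[0,0]
    C=-f["R"].T@f["t"]; return C,f["R"].T@np.array([u[0],u[1],1])
def onz(f,p,z):
    C,v=ray(f,p); return C+v*(z-C[2])/v[2]
E
python3 - <<'E'
from h import *
d=pickle.load(open("f0.pkl","rb")); T=d["top"];S=d["scene"]
P=lambda n,f,p,z:print(n,onz(f,p,z).round(1))
t=lambda x,y:(180+x/6-.4,150+y/6-.4); s=lambda x,y:(180+x/7-.4,190+y/7-.4)
for n,p,z in[("FL",t(62,455),70),("FR",t(413,577),70),("BL",t(215,57),76),("BR",t(547,165),76),("disc",t(325,477),76),("pivot",t(366,386),80),("tabtop",t(316,490),92)]:P("T "+n,T,p,z)
for n,p,z in[("FL",s(165,447),70),("FR",s(690,352),70),("disc",s(514,325),76),("pivot",s(484,235),80),("BR",s(490,58),76)]:P("S "+n,S,p,z)
for n,f in(("T",T),("S",S)):
    g=cv2.cvtColor(f["color"],cv2.COLOR_RGB2GRAY); 
    x0,y0,x1,y1=(218,205,250,245) if n=="T" else (238,218,268,246)
    m=(g[y0:y1,x0:x1]<110).astype(np.uint8)
    c=max(cv2.findContours(m,0,1)[0],key=cv2.contourArea)
    pts=np.array([onz(f,q[0]+[x0,y0],76)[:2] for q in c.astype(float)])
    print(n,np.median(g[y0:y1,x0:x1]),pts.min(0),pts.max(0),cv2.contourArea(c))
    # disc centre: keep circle points
    from scipy.optimize import least_squares
    r=least_squares(lambda q:np.hypot(*(pts-q).T)-28,onz(f,(234,229) if n=="T" else (253,236),76)[:2],loss="cauchy",f_scale=1.5);print("circle",r.x,r.cost)
E
```

```text
T FL [451.3 216.8  70. ]
T FR [395.5  46.5  70. ]
T BL [645.8 148.3  76. ]
T BR [594.9 -14.1  76. ]
T disc [442.3  89.3  76. ]
T pivot [485.9  70.4  80. ]
T tabtop [435.2  91.6  92. ]
S FL [454.9 215.8  70. ]
S FR [396.8  49.   70. ]
S disc [438.   91.4  76. ]
S pivot [485.6  70.9  80. ]
S BR [595.6  -7.1  76. ]
T 147.0 [410.9921758   60.90238936] [500.53024514 117.30373056] 370.5
circle [441.36818975  89.2760845 ] 152.3188452719573
S 135.0 [408.10034777  60.53454434] [497.14898863 119.83472767] 306.5
circle [437.48682392  91.94191232] 135.27864771792554
```

```bash
cat > plan.py <<'E'
import numpy as np
from scipy.spatial.transform import Rotation as R
YAW=-.317; PIV=np.array([485.5,70.3]); WELL=np.array([440.,85.3])
def Rt(y): return R.from_euler("z",y)*R.from_euler("x",np.pi)
def arc(a,off,z,rad=66,piv=PIV,yaw=YAW):
    """tool pose beside the tab at cover angle a, off mm along the opening direction"""
    p=piv+rad*np.array([np.cos(np.pi+yaw-a),np.sin(np.pi+yaw-a)]); d=np.pi/2+yaw-a
    return [*(p+off*np.array([np.cos(d),np.sin(d)])),z,d]
def plan(start,wps,rows=5):
    """wps: list of calls; each a list of row poses [x,y,z,yaw]"""
    cur=np.array(start,float)
    for k,call in enumerate(wps):
        D,W=[],[]
        for w in call:
            w=np.array(w); D.append((Rt(cur[3]).inv().apply(w[:3]-cur[:3])/40).round(2).tolist()); W.append([0,0,round(float(-np.degrees(w[3]-cur[3])/6),2)])
        print(k,{"dp":D,"rot":W},np.round(call[-1],2))
        q=Rt(cur[3]).apply(np.array(D[-1])*40)+cur[:3]; cur=np.array([*q,cur[3]-np.radians(W[-1][2]*6)])
def lin(a,b,n): return [list(np.array(a)+(np.array(b)-np.array(a))*i/n) for i in range(1,n+1)]
E
python3 - <<'E'
from plan import *
s=[200.6,-591.9,231.3,.327]; e=[*arc(.08,-32,180)[:2],180,1.174]; print(e)
L=lin(s,e,20); plan(s,[L[i:i+5] for i in range(0,20,5)])
E
```

```text
[np.float64(412.2602340797137), np.float64(66.30792185175838), 180, 1.174]
0 {'dp': [[0.51, -0.69, 0.06], [1.03, -1.39, 0.13], [1.54, -2.08, 0.19], [2.06, -2.78, 0.26], [2.57, -3.47, 0.32]], 'rot': [[0, 0, -0.4], [0, 0, -0.81], [0, 0, -1.21], [0, 0, -1.62], [0, 0, -2.02]]} [ 253.52 -427.35  218.48    0.54]
1 {'dp': [[0.65, -0.57, 0.06], [1.3, -1.14, 0.13], [1.95, -1.71, 0.19], [2.6, -2.28, 0.26], [3.25, -2.85, 0.32]], 'rot': [[0, 0, -0.41], [0, 0, -0.81], [0, 0, -1.22], [0, 0, -1.62], [0, 0, -2.02]]} [ 306.43 -262.8   205.65    0.75]
2 {'dp': [[0.75, -0.42, 0.07], [1.51, -0.85, 0.13], [2.26, -1.27, 0.19], [3.02, -1.69, 0.26], [3.77, -2.11, 0.32]], 'rot': [[0, 0, -0.41], [0, 0, -0.81], [0, 0, -1.22], [0, 0, -1.62], [0, 0, -2.03]]} [359.35 -98.24 192.82   0.96]
3 {'dp': [[0.83, -0.25, 0.07], [1.66, -0.51, 0.13], [2.48, -0.76, 0.19], [3.31, -1.01, 0.26], [4.13, -1.27, 0.32]], 'rot': [[0, 0, -0.4], [0, 0, -0.81], [0, 0, -1.21], [0, 0, -1.61], [0, 0, -2.02]]} [412.26  66.31 180.     1.17]
```

Emit:
{"fn": "play_rows", "kwargs": {"dp": [[0.51,-0.69,0.06],[1.03,-1.39,0.13],[1.54,-2.08,0.19],[2.06,-2.78,0.26],[2.57,-3.47,0.32]], "rot": [[0,0,-0.4],[0,0,-0.81],[0,0,-1.21],[0,0,-1.62],[0,0,-2.02]], "fingers": 0}}

```text
clock: 0.52
eef_pos: [253.4, -425.6, 217.9]
tcp_rot: [-3.141, -0.0, 0.54]
contact_force: [1.2, -0.1, 0.8]
opening: 0.298
grasp_force: 0.0
```

Emit:
{"fn": "play_rows", "kwargs": {"dp": [[0.65,-0.57,0.06],[1.3,-1.14,0.13],[1.95,-1.71,0.19],[2.6,-2.28,0.26],[3.25,-2.85,0.32]], "rot": [[0,0,-0.41],[0,0,-0.81],[0,0,-1.22],[0,0,-1.62],[0,0,-2.02]]}}

```text
clock: 0.93
eef_pos: [306.5, -261.2, 205.4]
tcp_rot: [-3.141, -0.0, 0.751]
contact_force: [1.0, 0.7, 0.1]
opening: 0.002
grasp_force: 0.0
```

Emit:
{"fn": "play_rows", "kwargs": {"dp": [[0.75,-0.42,0.07],[1.51,-0.85,0.13],[2.26,-1.27,0.19],[3.02,-1.69,0.26],[3.77,-2.11,0.32]], "rot": [[0,0,-0.41],[0,0,-0.81],[0,0,-1.22],[0,0,-1.62],[0,0,-2.03]]}}

```text
clock: 1.35
eef_pos: [359.5, -96.7, 192.8]
tcp_rot: [3.141, -0.0, 0.964]
contact_force: [-0.1, -1.1, -0.6]
opening: 0.001
grasp_force: 0.0
```

Emit:
{"fn": "play_rows", "kwargs": {"dp": [[0.83,-0.25,0.07],[1.66,-0.51,0.13],[2.48,-0.76,0.19],[3.31,-1.01,0.26],[4.13,-1.27,0.32]], "rot": [[0,0,-0.4],[0,0,-0.81],[0,0,-1.21],[0,0,-1.61],[0,0,-2.02]]}}

```text
clock: 1.77
eef_pos: [412.2, 68.0, 179.9]
tcp_rot: [3.141, 0.0, 1.176]
contact_force: [0.8, -0.7, -0.2]
opening: 0.002
grasp_force: 0.0
```

Run:
```python
from rig import telemetry, optics
import cv2,pickle
s=telemetry.sense(); f=optics.grab_frame("wrist"); pickle.dump((s,f),open("w1.pkl","wb"))
cv2.imwrite("pics/w1.png",f["color"][:,:,::-1]); print(s["eef_pos"],s["tcp_rot"],s["opening"],s["contact_force"]); print(f["mtx"],f["D"],f["mount"])
```

```text
[412.19900412  68.01444342 179.90548172] [3.14148673e+00 6.77514329e-06 1.17626379e+00] 0.0022282024230230644 [ 0.75856637 -0.7476861  -0.23105332]
[[317.7579203    0.         276.33144152]
 [  0.         317.7579203  206.57958232]
 [  0.           0.           1.        ]] [-0.06137227  0.          0.          0.          0.        ] [[ 4.29729886e-04 -9.44732825e-01 -3.27840975e-01  8.49611136e+01]
 [ 9.99999784e-01  2.42886378e-04  6.10866469e-04 -3.01582360e-01]
 [-4.97477498e-04 -3.27841167e-01  9.44732725e-01 -1.42460748e+02]
 [ 0.00000000e+00  0.00000000e+00  0.00000000e+00  1.00000000e+00]]
```

View pics/w1.png

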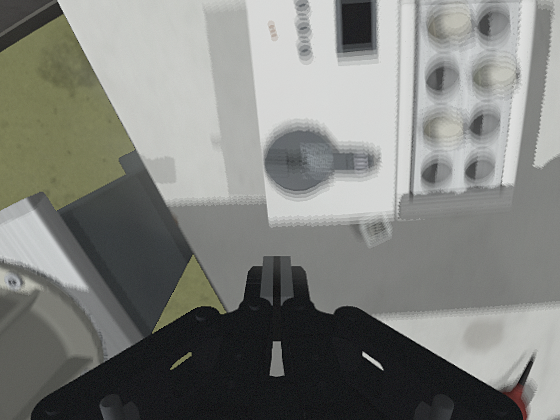

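The wrist view shows the cover at about (300,160) and its pivot near (362,160). It's motion-blurred, so I'll retake it now that the arm has settled.

Run:
```python
from rig import telemetry, optics
import cv2,pickle
optics.grab_frame("wrist");optics.grab_frame("wrist")
s=telemetry.sense(); f=optics.grab_frame("wrist"); pickle.dump((s,f),open("w1.pkl","wb"))
c=f["color"][100:240,230:430,::-1]; cv2.imwrite("pics/w2.png",cv2.resize(c,None,fx=4,fy=4,interpolation=cv2.INTER_CUBIC)); print(s["eef_pos"],s["tcp_rot"],s["qvel"].round(3))
```

```text
[412.29189335  68.0674524  179.73298423] [-3.14099682e+00  1.88962384e-04  1.17814299e+00] [-0.057 -0.019  0.028 -0.013  0.014 -0.013]
```

View pics/w2.png

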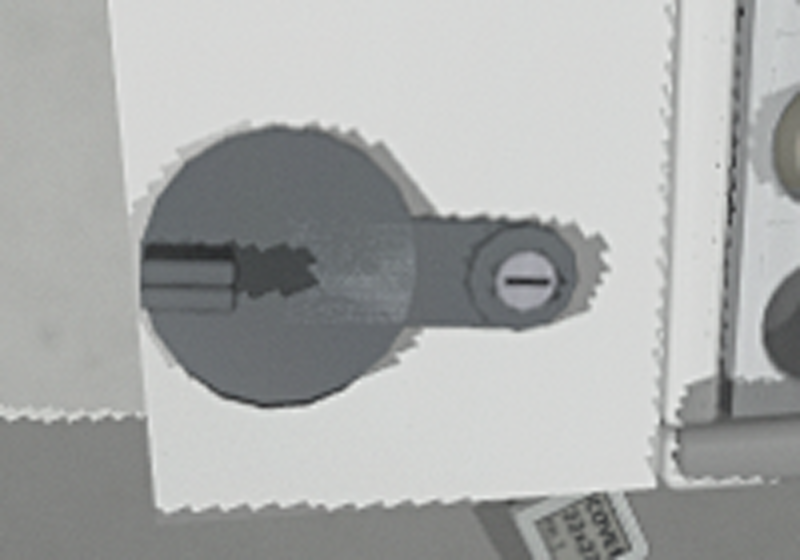

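The settled view shows the disc centre at about (300.5,166.5), the screw at (361.7,170.5) and the deck's front-right corner at (269.2,227.5).

Run:
```python
from h import *; from plan import *
s,f=pickle.load(open("w1.pkl","rb"))
Rw=R.from_euler("xyz",s["tcp_rot"]).as_matrix(); M=f["mount"]; Rc=Rw@M[:3,:3]; C=Rw@M[:3,3]+s["eef_pos"]
g=dict(mtx=f["mtx"],D=f["D"],R=Rc.T,t=-Rc.T@C)
c=lambda x,y:(230+x/4-.4,100+y/4-.4)
q={n:onz(g,c(*p),z) for n,p,z in[("piv",(527,282),81),("disc",(282,266),76),("FR",(157,510),70),("Fedge",(108,0),70),("discL",(148,266),76),("discR",(415,266),76),("tabend",(142,285),92),("tabin",(236,285),92),("Fr",(157,510),70),("Br",(656,486),70)]}
for n,v in q.items(): print(n,v.round(1))
u=q["Fedge"]-q["FR"]; print("yaw",-np.arctan2(u[0],u[1])); u=q["Br"]-q["FR"]; print("yaw",np.arctan2(u[1],u[0]))
u=q["piv"]-q["disc"]; print(np.hypot(*u[:2]),"arm",np.arctan2(u[1],u[0]))
```

```text
piv [485.1  71.8  81. ]
disc [442.1  91.7  76. ]
FR [398.  51.  70.]
Fedge [430.1 150.7  70. ]
discL [417.7 101.7  76. ]
discR [466.3  81.7  76. ]
tabend [417.1 101.8  92. ]
tabin [433.1  95.2  92. ]
Fr [398.  51.  70.]
Br [499.4  14.9  70. ]
yaw -0.3109209928713336
yaw -0.3416256009026503
47.37233621931248 arm -0.4338433790548826
```

```bash
sed -i 's/^YAW=.*/YAW=-.32; PIV=np.array([485.4,71.3]); WELL=np.array([440.,86.6])/' plan.py
python3 - <<'E'
from plan import *
s=[412.3,68.05,179.8,1.177]
A=arc(.1,-32,82)
L=lin(s,A,5)+[arc(.1,o,82) for o in (-29,-26,-23,-20,-17)]+[arc(a,-16,82) for a in np.linspace(.1,1.22,21)[1:]]
plan(s,[L[i:i+5] for i in range(0,30,5)])
E
```

```text
0 {'dp': [[0.0, -0.0, 0.49], [0.01, -0.01, 0.98], [0.01, -0.01, 1.47], [0.02, -0.01, 1.96], [0.02, -0.01, 2.45]], 'rot': [[0, 0, 0.05], [0, 0, 0.1], [0, 0, 0.15], [0, 0, 0.2], [0, 0, 0.25]]} [412.09  68.99  82.     1.15]
1 {'dp': [[0.07, -0.0, -0.0], [0.15, -0.0, -0.0], [0.22, -0.0, -0.0], [0.3, -0.0, -0.0], [0.37, -0.0, -0.0]], 'rot': [[0, 0, 0.0], [0, 0, 0.0], [0, 0, 0.0], [0, 0, 0.0], [0, 0, 0.0]]} [418.2   82.69  82.     1.15]
2 {'dp': [[0.12, -0.02, -0.0], [0.22, -0.04, -0.0], [0.31, -0.05, -0.0], [0.41, -0.05, -0.0], [0.5, -0.05, -0.0]], 'rot': [[0, 0, 0.53], [0, 0, 1.07], [0, 0, 1.6], [0, 0, 2.14], [0, 0, 2.67]]} [424.61 101.58  82.     0.87]
3 {'dp': [[0.09, -0.02, -0.0], [0.19, -0.03, -0.0], [0.28, -0.04, -0.0], [0.38, -0.05, -0.0], [0.47, -0.05, -0.0]], 'rot': [[0, 0, 0.54], [0, 0, 1.07], [0, 0, 1.61], [0, 0, 2.14], [0, 0, 2.68]]} [435.35 117.2   82.     0.59]
4 {'dp': [[0.1, -0.02, -0.0], [0.19, -0.03, -0.0], [0.29, -0.04, -0.0], [0.38, -0.05, -0.0], [0.48, -0.04, -0.0]], 'rot': [[0, 0, 0.53], [0, 0, 1.07], [0, 0, 1.6], [0, 0, 2.14], [0, 0, 2.67]]} [4.4998e+02 1.2924e+02 8.2000e+01 3.1000e-01]
5 {'dp': [[0.09, -0.02, -0.0], [0.18, -0.04, -0.0], [0.28, -0.05, -0.0], [0.37, -0.05, -0.0], [0.47, -0.05, -0.0]], 'rot': [[0, 0, 0.54], [0, 0, 1.07], [0, 0, 1.61], [0, 0, 2.14], [0, 0, 2.68]]} [4.6738e+02 1.3678e+02 8.2000e+01 3.0000e-02]
```

Emit:
{"fn": "play_rows", "kwargs": {"dp": [[0,0,0.49],[0.01,-0.01,0.98],[0.01,-0.01,1.47],[0.02,-0.01,1.96],[0.02,-0.01,2.45]], "rot": [[0,0,0.05],[0,0,0.1],[0,0,0.15],[0,0,0.2],[0,0,0.25]]}}

```text
clock: 2.38
eef_pos: [411.6, 65.7, 81.4]
tcp_rot: [3.141, 0.0, 1.145]
contact_force: [-0.3, -0.3, -0.8]
opening: 0.0
grasp_force: 0.0
```

Emit:
{"fn": "play_rows", "kwargs": {"dp": [[0.07,0,0],[0.15,0,0],[0.22,0,0],[0.3,0,0],[0.37,0,0]], "rot": [[0,0,0],[0,0,0],[0,0,0],[0,0,0],[0,0,0]]}}

```text
clock: 2.8
eef_pos: [419.2, 80.9, 83.2]
tcp_rot: [3.14, -0.001, 1.148]
contact_force: [0.5, -0.2, 0.4]
opening: 0.0
grasp_force: 0.0
```

Emit:
{"fn": "play_rows", "kwargs": {"dp": [[0.12,-0.02,0],[0.22,-0.04,0],[0.31,-0.05,0],[0.41,-0.05,0],[0.5,-0.05,0]], "rot": [[0,0,0.53],[0,0,1.07],[0,0,1.6],[0,0,2.14],[0,0,2.67]]}}

```text
clock: 3.22
eef_pos: [424.9, 100.1, 82.9]
tcp_rot: [3.141, -0.001, 0.866]
contact_force: [-0.6, -0.9, -0.2]
opening: -0.005
grasp_force: 0.5
```

Emit:
{"fn": "play_rows", "kwargs": {"dp": [[0.09,-0.02,0],[0.19,-0.03,0],[0.28,-0.04,0],[0.38,-0.05,0],[0.47,-0.05,0]], "rot": [[0,0,0.54],[0,0,1.07],[0,0,1.61],[0,0,2.14],[0,0,2.68]]}}

```text
clock: 3.63
eef_pos: [435.5, 115.7, 82.8]
tcp_rot: [3.141, -0.001, 0.585]
contact_force: [-0.0, 0.2, -0.3]
opening: 0.001
grasp_force: 0.5
```

Emit:
{"fn": "play_rows", "kwargs": {"dp": [[0.1,-0.02,0],[0.19,-0.03,0],[0.29,-0.04,0],[0.38,-0.05,0],[0.48,-0.04,0]], "rot": [[0,0,0.53],[0,0,1.07],[0,0,1.6],[0,0,2.14],[0,0,2.67]]}}

```text
clock: 4.05
eef_pos: [450.4, 127.7, 82.8]
tcp_rot: [-3.142, -0.0, 0.306]
contact_force: [-1.7, 0.5, -0.6]
opening: 0.002
grasp_force: 0.5
```

Emit:
{"fn": "play_rows", "kwargs": {"dp": [[0.09,-0.02,0],[0.18,-0.04,0],[0.28,-0.05,0],[0.37,-0.05,0],[0.47,-0.05,0]], "rot": [[0,0,0.54],[0,0,1.07],[0,0,1.61],[0,0,2.14],[0,0,2.68]]}}

```text
clock: 4.47
eef_pos: [467.8, 135.3, 82.8]
tcp_rot: [-3.141, -0.0, 0.025]
contact_force: [-1.5, -0.3, -0.3]
opening: -0.002
grasp_force: 0.5
```

Run:
```python
from rig import telemetry, optics
import cv2,pickle,numpy as np
w=optics.grab_frame("wrist");w=optics.grab_frame("wrist");s=telemetry.sense(); f=optics.grab_frame("wrist"); pickle.dump((s,f),open("w3.pkl","wb"))
cv2.imwrite("pics/w3.png",f["color"][:,:,::-1])
print(s["eef_pos"],s["tcp_rot"],s["contact_force"])
```

```text
[468.3891118 135.3580597  82.8074417] [-3.14121274e+00 -1.38779752e-03  2.66763423e-02] [ 0.04360409 -0.02434953 -0.12707857]
```

View pics/w3.png

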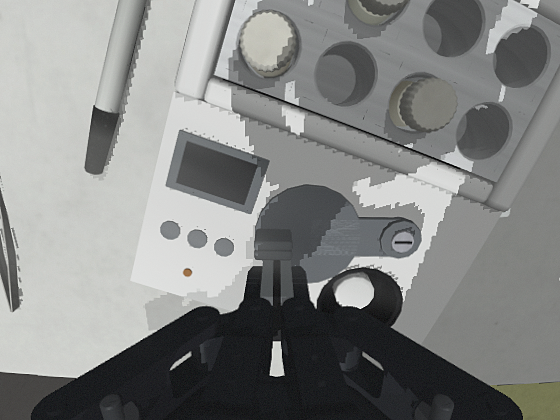

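The cover is open: the white key shows at about (355,292) inside the black rim (x 317–402, top y 267), the tab is at (272,243) and the screw at (403,242).

Run:
```python
from h import *; from plan import *
s,f=pickle.load(open("w3.pkl","rb"))
Rw=R.from_euler("xyz",s["tcp_rot"]).as_matrix(); M=f["mount"]; Rc=Rw@M[:3,:3]; C=Rw@M[:3,3]+s["eef_pos"]
g=dict(mtx=f["mtx"],D=f["D"],R=Rc.T,t=-Rc.T@C)
for n,p,z in[("piv",(403,242),81),("disc",(306,234),76),("rimL",(317.5,297),72),("rimR",(402,300),72),("rimTop",(360,267),72),("keyR",(375,292),60),("keyT",(354,273),60)]: print(n,onz(g,p,z).round(1))
c=f["color"].astype(int); m=(c.min(2)>150)[265:325,325:395].astype(np.uint8)
k=max(cv2.findContours(m,0,1)[0],key=cv2.contourArea); print(cv2.boundingRect(k),cv2.contourArea(k))
P=np.array([onz(g,q[0]+[325,265],60)[:2] for q in k.astype(float)]); print("key",P.min(0),P.max(0),cv2.minEnclosingCircle(P.astype(np.float32)))
m=(c.max(2)<45)[262:330,310:410].astype(np.uint8); k=max(cv2.findContours(m,0,1)[0],key=cv2.contourArea)
P=np.array([onz(g,q[0]+[310,262],72)[:2] for q in k.astype(float)]); print("rim",P.min(0),P.max(0))
u=onz(g,(403,242),81)-onz(g,(306,234),76); print(np.hypot(*u[:2]), -.32-np.arctan2(u[1],u[0]))
```

```text
piv [485.7  72.1  81. ]
disc [486.7 121.   76. ]
rimL [445.9 111.6  72. ]
rimR [444.6  62.4  72. ]
rimTop [465.8  89.6  72. ]
keyR [441.8  74.4  60. ]
keyT [454.9  88.9  60. ]
(10, 12, 39, 32) 892.0
key [429.86913046  75.24401918] [452.22032611  99.11043154] ((440.56878662109375, 87.13130950927734), 12.006197929382324)
rim [423.17743649  62.3953921 ] [465.30440412 115.69138855]
48.864622894478664 1.2714075451874696
```

Run:
```python
from plan import *
s=[468.1,135.35,82.8,.026]; y=.026
L=[[456,135.2,82.8,y],[450,135,86,y],[447,130,102,y],[443,108,104,y],[440.8,87.1,104,y]]
L2=lin(L[-1],[440.8,87.1,64,y],4)+[[440.8,87.1,64,y]]
L3=lin(L2[-1],[440.8,87.1,55,y],5)
plan(s,[L,L2,L3])
```

```text
0 {'dp': [[-0.3, -0.0, -0.0], [-0.45, -0.0, -0.08], [-0.53, 0.12, -0.48], [-0.65, 0.67, -0.53], [-0.71, 1.19, -0.53]], 'rot': [[0, 0, -0.0], [0, 0, -0.0], [0, 0, -0.0], [0, 0, -0.0], [0, 0, -0.0]]} [4.408e+02 8.710e+01 1.040e+02 3.000e-02]
1 {'dp': [[-0.0, -0.0, 0.25], [-0.0, -0.0, 0.5], [-0.0, -0.0, 0.75], [-0.0, -0.0, 1.0], [-0.0, -0.0, 1.0]], 'rot': [[0, 0, -0.0], [0, 0, -0.0], [0, 0, -0.0], [0, 0, -0.0], [0, 0, -0.0]]} [4.408e+02 8.710e+01 6.400e+01 3.000e-02]
2 {'dp': [[-0.0, -0.0, 0.04], [-0.0, -0.0, 0.09], [-0.0, -0.0, 0.13], [-0.0, -0.0, 0.18], [-0.0, -0.0, 0.23]], 'rot': [[0, 0, -0.0], [0, 0, -0.0], [0, 0, -0.0], [0, 0, -0.0], [0, 0, -0.0]]} [4.408e+02 8.710e+01 5.500e+01 3.000e-02]
```

Emit:
{"fn": "play_rows", "kwargs": {"dp": [[-0.3,0,0],[-0.45,0,-0.08],[-0.53,0.12,-0.48],[-0.65,0.67,-0.53],[-0.71,1.19,-0.53]], "rot": [[0,0,0],[0,0,0],[0,0,0],[0,0,0],[0,0,0]]}}

```text
clock: 5.03
eef_pos: [439.5, 86.5, 104.3]
tcp_rot: [-3.141, -0.001, 0.03]
contact_force: [-0.7, -0.2, 0.5]
opening: 0.001
grasp_force: 0.0
```

Emit:
{"fn": "play_rows", "kwargs": {"dp": [[0,0,0],[0,0,0.25],[0,0,0.5],[0,0,0.75],[0,0,0.75]], "rot": [[0,0,0],[0,0,0],[0,0,0],[0,0,0],[0,0,0]]}}

```text
clock: 5.45
eef_pos: [438.8, 86.7, 70.9]
tcp_rot: [3.141, 0.004, 0.028]
contact_force: [0.1, 0.3, -0.4]
opening: 0.004
grasp_force: 0.0
```

Emit:
{"fn": "play_rows", "kwargs": {"dp": [[0.04,0,0],[0.04,0,0.08],[0.04,0,0.16],[0.04,0,0.2]], "rot": [[0,0,0],[0,0,0],[0,0,0],[0,0,0]]}}

```text
clock: 5.78
eef_pos: [442.2, 86.7, 65.0]
tcp_rot: [3.142, 0.0, 0.028]
contact_force: [0.4, -0.1, 0.2]
opening: 0.002
grasp_force: 0.0
```

Emit:
{"fn": "play_rows", "kwargs": {"dp": [[0,0,0.05],[0,0,0.1],[0,0,0.15],[0,0,0.2],[0,0,0.2]], "rot": [[0,0,0],[0,0,0],[0,0,0],[0,0,0],[0,0,0]]}}

```text
clock: 6.2
eef_pos: [441.9, 86.5, 57.0]
tcp_rot: [3.142, 0.0, 0.027]
contact_force: [-0.1, 0.9, -0.1]
opening: -0.002
grasp_force: 0.0
```

Emit:
{"fn": "play_rows", "kwargs": {"dp": [[0,0,0.03],[0,0,0.05],[0,0,0.08],[0,0,0.08],[0,0,0.08]], "rot": [[0,0,0],[0,0,0],[0,0,0],[0,0,0],[0,0,0]]}}

```text
clock: 6.62
eef_pos: [442.1, 86.5, 54.1]
tcp_rot: [-3.142, 0.0, 0.027]
contact_force: [-0.2, -0.7, -0.5]
opening: -0.0
grasp_force: 0.0
```

Emit:
{"fn": "play_rows", "kwargs": {"dp": [[0,0,0.02],[0,0,0.04],[0,0,0.05],[0,0,0.05],[0,0,0.05]], "rot": [[0,0,0],[0,0,0],[0,0,0],[0,0,0],[0,0,0]]}}

```text
clock: 7.03
eef_pos: [442.2, 86.6, 53.7]
tcp_rot: [-3.142, -0.0, 0.027]
contact_force: [-7.6, -1.3, 31.8]
opening: 0.001
grasp_force: 16.0
```

Run:
```python
from plan import *
s=[442.1,86.6,53.0,.027]
H=arc(1.26,31,112); y=H[3]
L=[[442,86.6,73,.027],[442,86.6,93,.027],[442,86.6,112,.027]]+lin([442,86.6,112,.027],H,2)
plan(s,[L]); print(H)
```

```text
0 {'dp': [[-0.0, -0.0, -0.5], [-0.0, -0.0, -1.0], [-0.0, -0.0, -1.48], [0.95, -0.6, -1.48], [1.91, -1.21, -1.48]], 'rot': [[0, 0, -0.0], [0, 0, -0.0], [0, 0, -0.0], [0, 0, 0.17], [0, 0, 0.35]]} [ 5.1701e+02  1.3701e+02  1.1200e+02 -1.0000e-02]
[np.float64(517.0061208972023), np.float64(137.01189482758377), 112, -0.009203673205103513]
```

Emit:
{"fn": "play_rows", "kwargs": {"dp": [[0,0,-0.5],[0,0,-1.0],[0,0,-1.48],[0.95,-0.6,-1.48],[1.91,-1.21,-1.48]], "rot": [[0,0,0],[0,0,0],[0,0,0],[0,0,0.17],[0,0,0.35]]}}

```text
clock: 7.45
eef_pos: [511.8, 133.1, 113.0]
tcp_rot: [-3.141, -0.002, -0.012]
contact_force: [1.0, 0.1, 0.6]
opening: -0.003
grasp_force: 0.0
```

Run:
```python
from rig import telemetry, optics
import cv2,pickle,numpy as np
for i in range(4): optics.grab_frame("wrist")
s=telemetry.sense(); f=optics.grab_frame("top"); w=optics.grab_frame("wrist"); pickle.dump((s,w,f),open("w4.pkl","wb"))
a=cv2.resize(f["color"][190:260,185:285,::-1],(560,392),interpolation=cv2.INTER_CUBIC)
b=cv2.resize(w["color"][:,:,::-1],(560,420))
cv2.imwrite("pics/w4.png",cv2.resize(np.vstack([b,a]),(414,600),interpolation=cv2.INTER_AREA))
print(s["eef_pos"],s["tcp_rot"],s["contact_force"])
```

```text
[511.59863452 133.49596295 111.0049825 ] [ 3.14147845e+00  2.91926048e-04 -8.37940355e-03] [-0.76792542 -0.34754491  0.20999274]
```

View pics/w4.png

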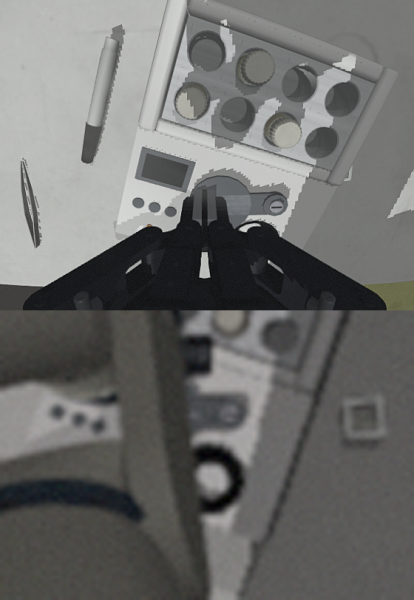

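Run:
```python
from plan import *
s=[511.7,133.4,111.3,-.0085]
A=arc(1.26,30,111); B=arc(1.26,30,82)
L=lin(s,A,2)+lin(A,B,3)+[arc(1.26,o,82) for o in(27,24,21,18.5,16)]+[arc(a,16,82) for a in np.linspace(1.26,.1,21)[1:]]
plan(s,[L[i:i+5] for i in range(0,30,5)])
```

```text
0 {'dp': [[0.05, -0.05, 0.0], [0.11, -0.09, 0.01], [0.11, -0.09, 0.25], [0.11, -0.09, 0.49], [0.11, -0.09, 0.73]], 'rot': [[0, 0, 0.0], [0, 0, 0.01], [0, 0, 0.01], [0, 0, 0.01], [0, 0, 0.01]]} [ 5.1601e+02  1.3702e+02  8.2000e+01 -1.0000e-02]
1 {'dp': [[-0.08, -0.0, 0.0], [-0.15, -0.0, 0.0], [-0.23, -0.0, 0.0], [-0.29, -0.0, 0.0], [-0.35, -0.0, 0.0]], 'rot': [[0, 0, -0.0], [0, 0, -0.0], [0, 0, -0.0], [0, 0, -0.0], [0, 0, -0.0]]} [ 5.0201e+02  1.3715e+02  8.2000e+01 -1.0000e-02]
2 {'dp': [[-0.1, -0.02, 0.0], [-0.2, -0.04, 0.0], [-0.29, -0.05, 0.0], [-0.39, -0.05, 0.0], [-0.49, -0.05, 0.0]], 'rot': [[0, 0, -0.56], [0, 0, -1.11], [0, 0, -1.66], [0, 0, -2.22], [0, 0, -2.77]]} [4.8248e+02 1.3915e+02 8.2000e+01 2.8000e-01]
3 {'dp': [[-0.1, -0.02, 0.0], [-0.2, -0.03, 0.0], [-0.29, -0.04, 0.0], [-0.39, -0.04, 0.0], [-0.49, -0.04, 0.0]], 'rot': [[0, 0, -0.56], [0, 0, -1.11], [0, 0, -1.66], [0, 0, -2.22], [0, 0, -2.77]]} [463.2  135.48  82.     0.57]
4 {'dp': [[-0.1, -0.02, 0.0], [-0.19, -0.04, 0.0], [-0.29, -0.05, 0.0], [-0.39, -0.05, 0.0], [-0.49, -0.05, 0.0]], 'rot': [[0, 0, -0.56], [0, 0, -1.11], [0, 0, -1.66], [0, 0, -2.22], [0, 0, -2.77]]} [445.78 126.45  82.     0.86]
5 {'dp': [[-0.1, -0.02, 0.0], [-0.19, -0.03, 0.0], [-0.29, -0.04, 0.0], [-0.39, -0.05, 0.0], [-0.49, -0.04, 0.0]], 'rot': [[0, 0, -0.56], [0, 0, -1.11], [0, 0, -1.66], [0, 0, -2.22], [0, 0, -2.77]]} [431.66 112.82  82.     1.15]
```

Emit:
{"fn": "play_rows", "kwargs": {"dp": [[0.05,-0.05,0],[0.11,-0.09,0.01],[0.11,-0.09,0.25],[0.11,-0.09,0.49],[0.11,-0.09,0.73]], "rot": [[0,0,0],[0,0,0],[0,0,0],[0,0,0],[0,0,0]]}}

```text
clock: 8.17
eef_pos: [515.3, 136.4, 81.0]
tcp_rot: [3.141, 0.0, -0.01]
contact_force: [-0.6, 0.1, -0.3]
opening: 0.003
grasp_force: 0.0
```

Emit:
{"fn": "play_rows", "kwargs": {"dp": [[-0.08,0,0],[-0.15,0,0],[-0.23,0,0],[-0.29,0,0],[-0.35,0,0]], "rot": [[0,0,0],[0,0,0],[0,0,0],[0,0,0],[0,0,0]]}}

```text
clock: 8.58
eef_pos: [501.5, 136.8, 82.4]
tcp_rot: [-3.141, -0.001, -0.009]
contact_force: [-0.1, 0.3, -1.4]
opening: -0.0
grasp_force: 0.0
```

Emit:
{"fn": "play_rows", "kwargs": {"dp": [[-0.1,-0.02,0],[-0.2,-0.04,0],[-0.29,-0.05,0],[-0.39,-0.05,0],[-0.49,-0.05,0]], "rot": [[0,0,-0.56],[0,0,-1.11],[0,0,-1.66],[0,0,-2.22],[0,0,-2.77]]}}

```text
clock: 9.0
eef_pos: [482.4, 139.1, 82.6]
tcp_rot: [3.142, -0.002, 0.284]
contact_force: [1.3, -0.3, -1.0]
opening: -0.004
grasp_force: 0.5
```

Tracking well; continue.

Emit:
{"fn": "play_rows", "kwargs": {"dp": [[-0.1,-0.02,0],[-0.2,-0.03,0],[-0.29,-0.04,0],[-0.39,-0.04,0],[-0.49,-0.04,0]], "rot": [[0,0,-0.56],[0,0,-1.11],[0,0,-1.66],[0,0,-2.22],[0,0,-2.77]]}}

```text
clock: 9.42
eef_pos: [463.1, 135.3, 82.6]
tcp_rot: [3.141, -0.002, 0.574]
contact_force: [1.4, 0.1, 0.1]
opening: 0.0
grasp_force: 0.5
```

Emit:
{"fn": "play_rows", "kwargs": {"dp": [[-0.1,-0.02,0],[-0.19,-0.04,0],[-0.29,-0.05,0],[-0.39,-0.05,0],[-0.49,-0.05,0]], "rot": [[0,0,-0.56],[0,0,-1.11],[0,0,-1.66],[0,0,-2.22],[0,0,-2.77]]}}

```text
clock: 9.83
eef_pos: [445.6, 126.3, 82.6]
tcp_rot: [3.141, -0.001, 0.864]
contact_force: [1.9, -0.8, -1.1]
opening: 0.003
grasp_force: 0.5
```

Emit:
{"fn": "play_rows", "kwargs": {"dp": [[-0.1,-0.02,0],[-0.19,-0.03,0],[-0.29,-0.04,0],[-0.39,-0.05,0],[-0.49,-0.04,0]], "rot": [[0,0,-0.56],[0,0,-1.11],[0,0,-1.66],[0,0,-2.22],[0,0,-2.77]]}}

```text
clock: 10.25
eef_pos: [431.5, 112.5, 82.6]
tcp_rot: [3.141, -0.001, 1.154]
contact_force: [0.1, 1.2, -0.1]
opening: 0.002
grasp_force: 0.6
```

Run:
```python
from plan import *
s=arc(.1,16,82)
L=[arc(a,16,82) for a in (.08,.06,.04,.02,.0)]
plan(s,[L])
```

```text
0 {'dp': [[-0.03, -0.01, -0.0], [-0.07, -0.01, -0.0], [-0.1, -0.02, -0.0], [-0.13, -0.03, -0.0], [-0.17, -0.03, -0.0]], 'rot': [[0, 0, -0.19], [0, 0, -0.38], [0, 0, -0.57], [0, 0, -0.76], [0, 0, -0.95]]} [427.78 107.25  82.     1.25]
```

Emit:
{"fn": "play_rows", "kwargs": {"dp": [[-0.03,-0.01,0],[-0.07,-0.01,0],[-0.1,-0.02,0],[-0.1,-0.02,0]], "rot": [[0,0,-0.19],[0,0,-0.38],[0,0,-0.57],[0,0,-0.57]]}}

```text
clock: 10.58
eef_pos: [429.0, 108.9, 82.2]
tcp_rot: [3.141, -0.0, 1.211]
contact_force: [0.3, 0.7, 0.9]
opening: 0.001
grasp_force: 0.1
```

Emit:
{"fn": "play_rows", "kwargs": {"dp": [[-0.03,0,0],[-0.05,0,0],[-0.05,0,0]], "rot": [[0,0,0],[0,0,0],[0,0,0]]}}

```text
clock: 10.83
eef_pos: [428.3, 107.1, 82.1]
tcp_rot: [3.141, -0.0, 1.21]
contact_force: [0.3, 0.4, 0.6]
opening: 0.002
grasp_force: 0.5
```

Emit:
{"fn": "play_rows", "kwargs": {"dp": [[-0.02,0,0],[-0.04,0,0],[-0.04,0,0]], "rot": [[0,0,0],[0,0,0],[0,0,0]]}}

```text
clock: 11.08
eef_pos: [428.2, 106.6, 82.2]
tcp_rot: [3.141, -0.002, 1.209]
contact_force: [0.4, 9.0, -1.6]
opening: -0.0
grasp_force: 4.5
```

The force rose to 9 N, so the cover is on its stop. Backing off and checking.

Emit:
{"fn": "play_rows", "kwargs": {"dp": [[0.1,0,0],[0.25,0,0],[0.45,0,-0.1],[0.5,0,-1.0],[0.5,0,-1.9]], "rot": [[0,0,0],[0,0,0],[0,0,0],[0,0,0],[0,0,0]]}}

```text
clock: 11.5
eef_pos: [433.5, 124.7, 157.8]
tcp_rot: [-3.138, 0.003, 1.211]
contact_force: [1.0, 1.4, 0.9]
opening: 0.003
grasp_force: 0.0
```

Emit:
{"fn": "play_rows", "kwargs": {"dp": [[-0.6,0,-0.4],[-1.3,0,-0.8],[-2,0,-1.0],[-2,0,-1.0],[-2,0,-1.0]], "rot": [[0,0,0],[0,0,0],[0,0,0],[0,0,0],[0,0,0]]}}

```text
clock: 11.92
eef_pos: [406.7, 49.0, 198.9]
tcp_rot: [3.14, -0.001, 1.209]
contact_force: [0.7, -0.1, -0.2]
opening: 0.0
grasp_force: 0.0
```

Run:
```python
from rig import telemetry, optics
import cv2,pickle,numpy as np
for i in range(4): optics.grab_frame("wrist")
s=telemetry.sense(); w=optics.grab_frame("wrist"); pickle.dump((s,w),open("w5.pkl","wb"))
cv2.imwrite("pics/w5.png",w["color"][:,:,::-1])
print(s["eef_pos"],s["tcp_rot"],s["contact_force"],s["clock"])
```

```text
[406.70945681  50.18216526 197.72796113] [-3.14098149e+00  1.63471627e-04  1.21139840e+00] [ 0.17217721 -0.39326092 -0.34759369] 12.1167
```

View pics/w5.png

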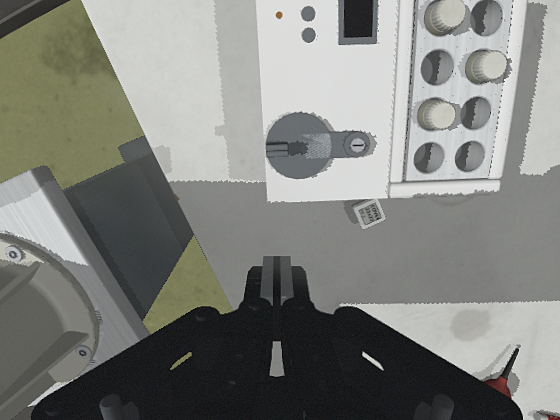

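The cover lies shut: disc centre at (299,145) and screw at (357,145), so the arm is within about 0.05 rad of the heater's axis. The vials and the box are in place and the tool is clear. Handing in.

```bash
python3 -c "
from rig import r
print(r.sign_off())"
```

```text
the job is handed in; nothing more can be done
None
```

I opened the swing cover, pressed the reset key down to its hard stop (about 32 N at 53.7 mm above the bench), and pushed the cover shut onto its stop (about 9 N). I then handed the job in at about 12 s; no verdict came back, and with the cover shut I had no direct view of the key staying down.

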